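# Close the sprung access cover of a sewing-machine drive box

### The job

First turn the black selector knob on the grey switch box so that its white pointer clicks in at the red dot, to isolate the drive. Then turn the orange quarter-turn wing fastener on the drive box's white cover until its black slot lines up with the two blue marks on the cover, and with the fingers press the cover fully down against the frame of the box and keep holding it down: finish while still pressing it, because it springs up when let go. Leave the knob on the red dot and the fastener lined up, and leave the other things on the table where they are.

Things in the scene. Friction and masses are not known exactly. Their poses are not given: they have to be found in the camera images.
- switch_box: fixed grey plastic box, 120 (its x) by 110 (its y) by 55 mm high, with a white face plate on top; origin at the centre of its underside, z up. The selector knob turns about the vertical line through the origin. Five dots lie round the knob at 39 mm from the axis, at -80, -40, 0, 40 and 80 degrees from the box's own x axis (counter-clockwise positive); the big red one is at -40 degrees
- selector (a joint): angle (rad) of the selector knob: 0 when its white pointer points along the switch box's x axis, growing counter-clockwise seen from above. Five detents (clicks) at -1.4, -0.7, 0, 0.7 and 1.4, stops at -1.5 and 1.5; the red dot is at -0.7. It starts settling at 0 or 0.7, counter-clockwise of the red dot. Less than 0.1 N m carries it over a click, and it settles into the nearest detent when let go
- knob_top (a point): centre of the top of the selector's grip, on its axis, 85 mm above the switch box's underside. The grip is an upright black bar 46 mm long (along the pointer) by 14 mm thick, 25 mm tall, on a disc 52 mm across and 6 mm thick; take it from above across its 14 mm. The white pointer line is on one end only. The point turns with the knob: its x axis is the pointer direction
- red_mark (a point): centre of the red dot (13 mm across) on the switch box's top
- drive_box: fixed grey metal box, 220 (its x) by 170 (its y) by 85 mm high, whose top rim is the frame for the cover; origin at the centre of its underside, z up
- cover (a joint): how far (m) the white cover plate is pressed down: 0 at rest, 12 mm proud of the frame; 0.012 fully down on the frame, a firm stop. It moves straight down on guide pins, whatever point is pressed, and springs push it up with about 2.5 N at the start and 9 N fully down. While the fastener is not lined up its cross pin strikes a slotted plate inside and the cover goes down only about 2 mm
- cover_top (a point): centre of the cover's top face, which is 105 mm above the drive box's underside when at rest and 93 mm when fully down. The cover is a white plate 204 (box x) by 154 (box y) by 8 mm with the fastener in its middle; two blue marks, each 34 mm long, run along the box's x axis on either side of the fastener
- fastener (a joint): angle (rad) of the quarter-turn fastener: 0 when its slot is lined up with the blue marks (the drive box's x axis), growing counter-clockwise seen from above; turns from -0.6 to 1.65, starts near 1 to 1.5, stays where it is left (friction 0.03 N m). Its pin passes within about 0.15 rad of 0
- wing (a point): centre of the top of the fastener's orange wing, on its vertical axis, 25.5 mm above the cover's top. The wing is 40 mm long (along its black slot, the point's x axis) by 14 mm thick, 22 mm tall, on a steel disc 42 mm across, 3.5 mm above the cover; take it from above across its 14 mm. It goes down with the cover
- bead_jar: loose square jar of beads with a white lid, 76 by 76 by 94 mm; origin at the centre of its underside; leave alone
- purple_spool: loose spool of purple thread, 44 mm across, 56 mm high, standing; origin at the centre of its underside; leave alone
- yellow_spool: loose spool of yellow thread, 44 mm across, 56 mm high, standing; origin at the centre of its underside; leave alone
- hoop: loose wooden embroidery hoop, 130 mm across, 10 mm thick, lying flat; origin at the centre of its underside; leave alone
- scissors: loose scissors with orange handles, about 180 mm long, lying along its x; leave alone
- pin_dish: loose steel dish, 90 mm across, 28 mm high; origin at the centre of its underside; leave alone
- bobbin_tin: loose round tin, 76 mm across, 55 mm high; origin at the centre of its underside; leave alone
Not all that is in view belongs to the job. Leave any yellow look-alike of the switch_box alone.

How it is judged:
By the outcome, as a careful person would: the job done as asked, in the order asked, and still so for the second after the job is handed in, while the arm keeps its last pose, push and grip.
It also fails if it takes over 64 s, if anything falls off the work surface, if the arm or the gripper's body presses on something with over 40 N, if the wrist force passes 120 N, or if a joint passes its speed limit or range.

### The arm

A 6-joint arm with a two-finger parallel gripper is mounted at the origin on the work surface. World frame = base frame: x ahead of the robot, y to its left, z up, the work surface at z = 0. Lengths are in mm, angles in rad, forces in N, time in s.
With the tool pointing down it reaches from about 275 to 750 mm from the base axis. Payload 10.2 kg.
Tool frame: the origin (TCP) lies at the very end of the fingers, on their centre line; the grasp point (between the pads) lies ctrl.grip_depth behind it (ctrl.grip_depth is the distance from the TCP to the grasp point, in mm); z points along the fingers, y is the direction in which the jaws open and shut (so a half turn about z gives the same grasp; the last joint's range is limited). The gripper opens to 85 mm and grips with 20 to 120 N. Pads are 22 mm wide; open, the fingers measure 114 mm over their backs; the gripper's body (76 mm by 85 mm) begins 54 mm behind the grasp point. The pads swing forward as they close: fully open they stand 13 mm farther back than shut.
Start: joints at [1.012, 0.313, 1.498, -0, 1.331, -0.223], TCP at [173.013, 495.679, 231.294] pointing down, gripper open.
Joint ranges: [-2.94, 2.94], [-0.97, 2.17], [0.19, 2.56], [-1.23, 4.37], [0.02, 3.11], [-2.88, 2.88]. Speed limits (rad/s): [2.39, 2.39, 3.01, 3.14, 3.14, 3.14].

### API

Orientations are given as a unit quaternion [w, x, y, z].
In Python, from rig import telemetry, eyes, ctrl, nets gives the robot as it stands. The module is installed in compiled form; this text tells all that it offers.
- The arm moves only by the tool drive_tool, never from a script. Its argument "series" is text: rows parted by semicolons, each of 7 numbers parted by spaces: the shift along the tool's x, y, z normalised to -1 to 1, where 1 is 0.12 m, then the turn, a rotation vector about the tool's x, y, z normalised to -1 to 1, where 1 is 0.5 rad, then the opening, from 0 (shut) to 1 (fully open). In form: tx ty tz wx wy wz hand; .... A call has 1 to 20 rows; each row is the pose to reach, as a shift and turn from the pose measured when the call began, along the tool's axes at that moment; what a row does not reach only later rows make up. A row lasts 1/10 s, in which the tool goes at most 50 mm and 8.59 degrees, less where a joint would pass 70% of its speed; a pose out of reach is approached as far as the arm can. A call with a number of a shift or a turn outside -1 to 1 is refused whole. A call with a gripper value outside its range is refused whole. The fingers move at their own pace and stop on an object; "newtons" is the grip in N (left out, the last holds). Time passes only in rows, so rows that repeat a pose let the fingers close. It gives the time, the measured TCP pose, the force and the opening at its end, in the units of the state.
- telemetry.sense(): the state, without advancing time (a new reading comes with each control period).
- eyes.capture(name): name is "scene" or "top" or "wrist"; returns a dict with "frame" (420x560x3 uint8, red, green, blue), "fx", "fy", "cx", "cy" (pixels), "view" (4x4, takes a point from world to camera coordinates). Camera axes: x right, y up, looking along -z (the intrinsics and any distortion apply to the point x, -y, -z); pixel columns grow to the right and rows downward; lengths in mm; the calibration is good to about 2 mm. A picture is of the moment at which its call begins. There is no depth.
- ctrl.finish_job(): hands the job in, once; it reports no verdict.
Trained networks look in a picture, given as the dict that the camera call returned (one of the last four; its "shot" number tells which), for a name from the list of things; names that differ only in an ending like _2 or _b are one class to them, and where a whole thing is asked for, a point or a joint stands for the part that bears it (a point fixed in the world has none). Each returns a list of dicts, best first, with "confidence" (0 to 1); they miss things now and then, are a little off and sometimes report something else, mostly with a low value. They report only what shows in the picture. A call takes as long as a camera call. They do not tell look-alikes from the thing itself.
- nets.spot_in(name, picture): "rect" ([left, top, right, bottom] in pixels, round what is visible of it).
The state is a dict: "time_s": time; "joints": joint angles; "dq": joint speeds; "tau": joint torques, N m; "eef_pos": TCP position; "ee_rot": TCP orientation; "force": force on the tool from outside, world axes, zero at the start; "wrist_torque": the same for the moment, N m; "grip_width": opening from 0.0 (shut) to 1.0 (fully open).
Only numpy, scipy, OpenCV 4.12 (cv2) and the standard library are available. Lean on these libraries where they do the work, as an engineer would, in place of code of your own. Each camera call takes 0.05 s, during which the arm holds its last target. There are 200 camera calls.

## Working session

There is one attempt and no reset: what is moved stays moved. The work goes in short steps, Python scripts to look and compute and a tool call to move; the robot and the scene stay as the last step left them, time stands still between calls to the robot, and variables do not carry over. Pictures are saved under pics/ and viewed, about 8 in all and at most 12, crops included, and the job is handed in when it is done.

Besides the shell and the picture viewer there is one more tool, called after "Request:" as name(argument=value, ...) on one line, values as JSON. drive_tool: Moves the arm, as the interface text tells. Scaled input: -1 to 1 covers 0.12 m each way for a shift and 0.5 rad each way for a turn. Its arguments: {"type":"object","properties":{"series":{"type":"string"},"newtons":{"type":"number"}},"required":["series"]}

```bash
mkdir -p pics
cat > h.py <<'E'
import numpy as np, cv2
from rig import telemetry, eyes, ctrl, nets
def save(p,n): cv2.imwrite(f'pics/{n}.png', cv2.cvtColor(np.ascontiguousarray(p['frame']),cv2.COLOR_RGB2BGR))
def ray(p,u,v):
    V=np.array(p['view']);R=V[:3,:3];c=-R.T@V[:3,3]
    d=R.T@np.array([(u-p['cx'])/p['fx'],-(v-p['cy'])/p['fy'],-1.]);return c,d/np.linalg.norm(d)
def atz(p,u,v,z):
    c,d=ray(p,u,v);return c+d*(z-c[2])/d[2]
def tri(*obs):
    A=np.zeros((3,3));b=np.zeros(3)
    for p,u,v in obs:
        c,d=ray(p,u,v);M=np.eye(3)-np.outer(d,d);A+=M;b+=M@c
    return np.linalg.solve(A,b)
def proj(p,X):
    V=np.array(p['view']);q=V[:3,:3]@np.array(X)+V[:3,3]
    return p['cx']+p['fx']*q[0]/-q[2],p['cy']-p['fy']*q[1]/-q[2]
E
python3 - <<'E'
from h import *
print(telemetry.sense(), ctrl.grip_depth)
P={}
for n in('scene','top','wrist'):
    p=eyes.capture(n);save(p,n);print(n,[k for k in p],p['fx'],p['cx'],p['cy'],np.round(p['view'],3).tolist())
    for o in('switch_box','drive_box','knob_top','wing','red_mark','cover'):
        try: print(o,[(np.round(r['rect']).tolist(),round(r['confidence'],2)) for r in nets.spot_in(o,p)])
        except Exception as e: print(o,e)
a=cv2.imread('pics/scene.png');b=cv2.imread('pics/top.png')
cv2.imwrite('pics/m.png',np.hstack([a,b])[:, :])
E
```

```text
{'time_s': 0.0, 'joints': array([ 1.01161700e+00,  3.13451846e-01,  1.49844643e+00, -2.70088162e-05,
        1.33098994e+00, -2.23390272e-01]), 'dq': array([ 5.53758210e-05, -1.51656931e-03,  2.06572200e-03,  1.22893162e-03,
       -9.09635015e-05,  3.88369579e-04]), 'tau': array([-2.37495202e-03, -4.12262893e+01, -2.59735715e+01, -3.71856750e-04,
        4.25237522e-03, -6.06643584e-05]), 'eef_pos': array([172.86699783, 495.44894562, 230.73060929]), 'ee_rot': array([-2.34924930e-04,  1.67103648e-01,  9.85939121e-01, -6.03826389e-04]), 'force': array([-0.53760527, -0.90812286,  0.31311294]), 'wrist_torque': array([0.00058998, 0.01486857, 0.02188774]), 'grip_width': 1.0020050169891206} 18.700000000000003
scene ['frame', 'fx', 'fy', 'cx', 'cy', 'view', 'shot'] 432.51679365896416 281.72594373679823 216.40457640536823 [[-0.43, 0.903, -0.01, 244.009], [-0.699, -0.326, 0.637, 352.312], [0.572, 0.28, 0.771, -1727.032], [0.0, 0.0, 0.0, 1.0]]
switch_box [([227.0, 151.0, 262.0, 185.0], 0.9), ([186.0, 188.0, 232.0, 226.0], 0.73), ([357.0, 226.0, 375.0, 241.0], 0.17)]
drive_box [([322.0, 205.0, 
[... 624 characters left out ...]
0]]
switch_box [([306.0, 243.0, 344.0, 282.0], 0.78), ([207.0, 157.0, 230.0, 184.0], 0.72), ([312.0, 189.0, 348.0, 226.0], 0.66)]
drive_box [([168.0, 181.0, 217.0, 247.0], 0.81)]
knob_top [([317.0, 258.0, 330.0, 272.0], 0.65)]
wing [([184.0, 209.0, 193.0, 218.0], 0.62)]
red_mark [([312.0, 190.0, 350.0, 228.0], 0.98), ([307.0, 242.0, 340.0, 282.0], 0.88)]
cover [([163.0, 180.0, 212.0, 243.0], 0.66)]
wrist ['frame', 'fx', 'fy', 'cx', 'cy', 'view', 'shot'] 360.6097142781239 279.01336521808645 210.6133640348371 [[0.329, 0.944, -0.0, -524.476], [-0.896, 0.312, -0.317, 42.4], [-0.299, 0.105, 0.949, -380.794], [0.0, 0.0, 0.0, 1.0]]
switch_box []
drive_box []
knob_top []
wing []
red_mark []
cover []
```

Run:
```python
import cv2,numpy as np
a=cv2.imread('pics/scene.png')[110:310,150:420];b=cv2.imread('pics/top.png')[140:300,140:370]
a=cv2.resize(a,None,fx=2,fy=2,interpolation=2);b=cv2.resize(b,None,fx=1.15*2,fy=1.15*2,interpolation=2)
c=np.zeros((600,800,3),np.uint8)
a=cv2.resize(a,(405,300));b=cv2.resize(b,(431,300))
# stacked: each 2x
A=cv2.resize(cv2.imread('pics/scene.png')[110:310,150:420],(540,400),interpolation=2)
B=cv2.resize(cv2.imread('pics/top.png')[140:300,140:370],(800,556),interpolation=2)
cv2.imwrite('pics/a.png',A);cv2.imwrite('pics/b.png',B)
```

```text
(no output)
```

View pics/scene.png

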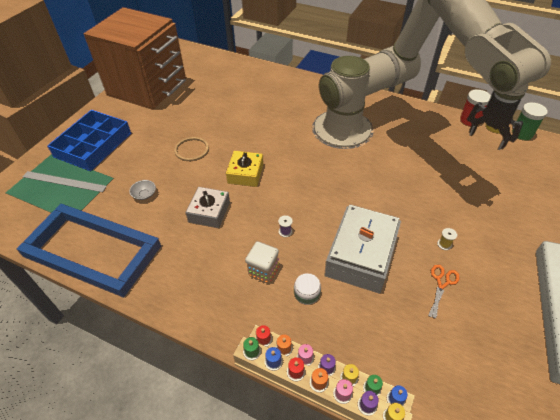

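View pics/b.png

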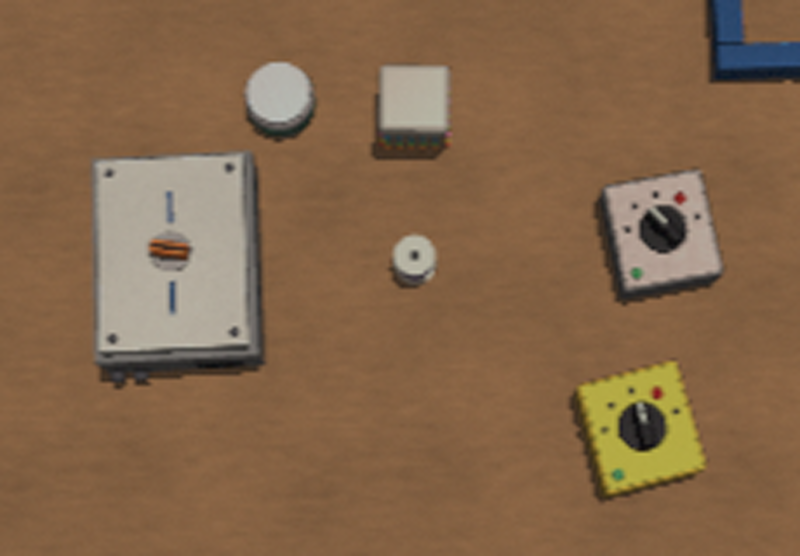

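Run:
```python
from h import *
s=eyes.capture('scene');t=eyes.capture('top')
f=lambda u,v:(u/3.478+140,v/3.475+140)
for n,a,b,z in(('knob',(207,198),f(662,229),75),('wing',(366,234),f(170,250),130)):
    X=tri((s,*a),(t,*b));print(n,X.round(1),atz(s,*a,z).round(),atz(t,*b,z).round(), [np.round(proj(q,X)) for q in(s,t)])
for n,q in(('red',(680,198)),('sbL',(602,188)),('sbT',(702,170)),('sbR',(720,265)),):print(n,atz(t,*f(*q),55).round())
for n,q in(('mk1',(169,192)),('mk2',(173,312))):print(n,atz(t,*f(*q),105).round())
for n,q in (('jar',(414,90)),('tin',(280,90)),('spool',(414,250))):print(n,atz(t,*f(*q),70).round())
```

```text
knob [ 598.7 -252.8   67.9] [ 604. -249.   75.] [ 597. -252.   75.] [array([207., 198.]), array([330., 206.])]
wing [555.6 264.  111.8] [570. 267. 130.] [552. 261. 130.] [array([366., 234.]), array([189., 212.])]
red [ 636. -274.   55.]
sbL [ 645. -190.   55.]
sbT [ 667. -298.   55.]
sbR [ 563. -316.   55.]
mk1 [619. 268. 105.]
mk2 [492. 258. 105.]
jar [746.  15.  70.]
tin [743. 160.  70.]
spool [570.  11.  70.]
```

Request:
drive_tool(series="-0.4 -0.35 0 0 0 0 1; -0.8 -0.7 0 0 0 0 1; -1 -0.88 -0.1 0 0 0 1; -1 -0.88 -0.1 0 0 0 1")

```text
time_s: 1.55
eef_pos: [253.2, 353.8, 244.2]
ee_rot: [0.001, 0.169, 0.986, 0.0]
force: [0.3, 0.3, -0.6]
grip_width: 1.0
```

Request:
drive_tool(series="-0.4 -0.35 0 0 0 0 1; -0.8 -0.7 0 0 0 0 1; -1 -0.88 0 0 0 0 1; -1 -0.88 0 0 0 0 1")

```text
time_s: 1.95
eef_pos: [332.8, 211.6, 244.4]
ee_rot: [0.001, 0.171, 0.985, 0.0]
force: [0.9, 0.5, -0.0]
grip_width: 0.997
```

Request:
drive_tool(series="-0.4 -0.35 0 0 0 0 1; -0.8 -0.7 0 0 0 0 1; -1 -0.88 0 0 0 0 1; -1 -0.88 0 0 0 0 1")

```text
time_s: 2.35
eef_pos: [411.9, 68.6, 244.5]
ee_rot: [0.001, 0.173, 0.985, -0.0]
force: [-0.2, 0.4, -0.5]
grip_width: 0.999
```

Request:
drive_tool(series="-0.4 -0.35 0 0 0 0 1; -0.8 -0.7 0 0 0 0 1; -1 -0.88 0 0 0 0 1; -1 -0.88 0 0 0 0 1")

```text
time_s: 2.75
eef_pos: [490.3, -74.3, 244.3]
ee_rot: [0.001, 0.174, 0.985, -0.0]
force: [0.1, -0.6, -0.0]
grip_width: 0.999
```

Request:
drive_tool(series="-0.4 -0.35 0 0 0 0 1; -0.8 -0.7 0 0 0 0 1; -1 -0.88 0 0 0 0 1; -1 -0.88 0 0 0 0 1")

```text
time_s: 3.15
eef_pos: [568.0, -217.2, 243.3]
ee_rot: [0.001, 0.175, 0.985, -0.0]
force: [0.3, 1.0, -0.3]
grip_width: 0.999
```

Request:
drive_tool(series="-0.2 -0.2 0 0 0 0.3 1; -0.3 -0.25 0 0 0 0.6 1; -0.3 -0.25 0 0 0 0.9 1; -0.3 -0.25 0 0 0 1 1; -0.3 -0.25 0 0 0 1 1")

```text
time_s: 3.65
eef_pos: [591.9, -256.4, 243.2]
ee_rot: [0.001, 0.413, 0.911, 0.0]
force: [0.7, 0.5, 0.6]
grip_width: 1.001
```

Run:
```python
from h import *
p=eyes.capture('wrist');save(p,'w1');s=telemetry.sense();print(s['time_s'],s['joints'].round(2),s['eef_pos'],s['ee_rot'])
print(np.array(p['view']).round(4).tolist())
print([(np.round(r['rect']).tolist(),round(r['confidence'],2)) for r in nets.spot_in('knob_top',p)], proj(p,(597,-252,70)))
```

```text
3.7 [-0.59  0.58  1.07  0.    1.49 -1.31] [ 591.84572039 -256.56413634  243.34288844] [7.84371884e-04 4.12070040e-01 9.11151815e-01 1.90640667e-04]
[[0.7519, 0.6593, 0.0012, -276.2431], [-0.6249, 0.7131, -0.3178, 599.1201], [-0.2103, 0.2382, 0.9482, -206.3051], [0.0, 0.0, 0.0, 1.0]]
[([81.0, 1.0, 147.0, 34.0], 0.83), ([264.0, 158.0, 317.0, 212.0], 0.58)] (np.float64(286.2630765019295), np.float64(183.89852194464675))
```

View pics/w1.png

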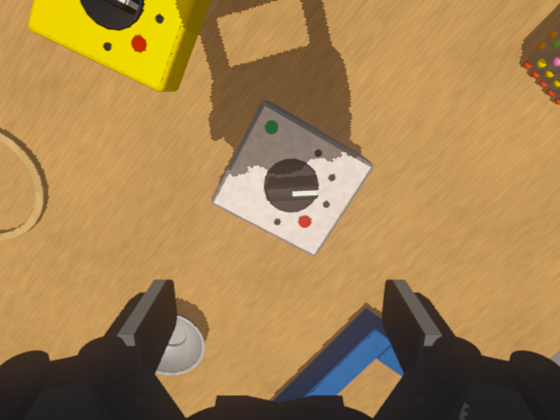

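```bash
cat >> h.py <<'E'
def fitbox(p,dots,z=56):
    from scipy.optimize import least_squares
    a=np.radians([d[0] for d in dots]);W=np.array([atz(p,d[1],d[2],z)[:2] for d in dots])
    f=lambda x:(np.c_[x[0]+39*np.cos(a+x[2]),x[1]+39*np.sin(a+x[2])]-W).ravel()
    r=least_squares(f,[*W.mean(0),0.2]);return r.x,np.abs(r.fun).max()
E
python3 - <<'E'
from h import *
p=eyes.capture('wrist')
x,e=fitbox(p,[(-80,277,222),(-40,305,221),(0,326,204),(40,332,177),(80,318,153)]);print(x,e)
for z in (62,85):
  print(z,atz(p,291,186,z).round(1),proj(p,(x[0],x[1],z)))
for a in(0,.7):
  t=x[2]+a; print(a,[np.round(proj(p,(x[0]+r*np.cos(t),x[1]+r*np.sin(t),86))) for r in(0,23)])
V=np.array(p['view']);print(-V[:3,:3].T@V[:3,3])
im=cv2.imread('pics/w1.png')[90:265,200:385];cv2.imwrite('pics/w1c.png',cv2.resize(im,(740,600),interpolation=2))
E
```

```text
[ 6.03437371e+02 -2.52809442e+02  2.16265140e-01] 0.569832032862621
62 [ 603.  -252.4   62. ] (np.float64(291.0296534217693), np.float64(186.60599004835908))
85 [ 598.4 -248.4   85. ] (np.float64(291.89665504093153), np.float64(193.36368270486417))
0 [array([292., 194.]), array([315., 206.])]
0.7 [array([292., 194.]), array([318., 189.])]
[ 538.38096937 -196.33551715  386.47546013]
```

View pics/w1c.png

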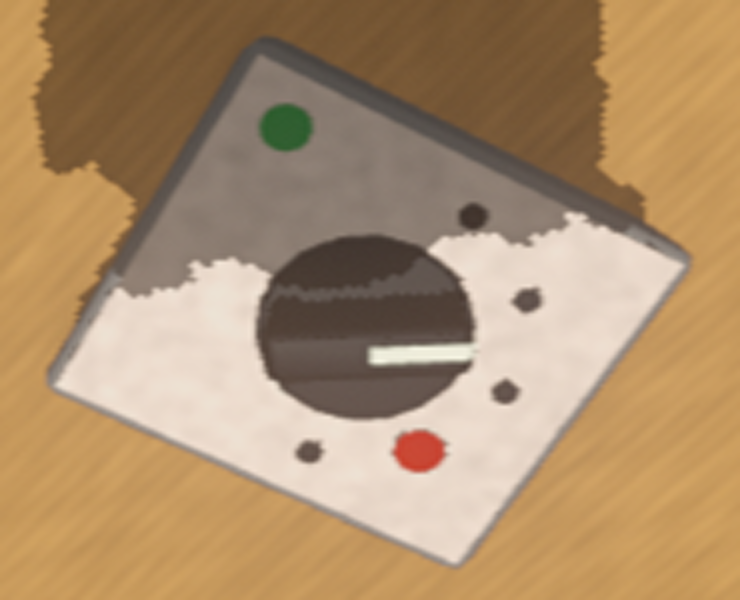

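Request:
drive_tool(series="0 0 0 0 0 0.3 1; 0 0 0 0 0 0.6 1; 0 0 0 0 0 0.94 1; 0 0 0 0 0 0.94 1", newtons=25)

```text
time_s: 4.2
eef_pos: [591.8, -256.6, 243.6]
ee_rot: [0.001, 0.613, 0.79, 0.0]
force: [-0.3, 0.1, -0.8]
grip_width: 0.996
```

Request:
drive_tool(series="0 0 0 0 0 0.3 1; 0 0 0 0 0 0.6 1; 0 0 0 0 0 0.94 1; 0 0 0 0 0 0.94 1")

```text
time_s: 4.6
eef_pos: [591.8, -256.4, 243.6]
ee_rot: [0.001, 0.78, 0.626, 0.001]
force: [-0.5, -0.2, -1.0]
grip_width: 1.0
```

Request:
drive_tool(series="0 0 0 0 0 0.3 1; 0 0 0 0 0 0.6 1; 0 0 0 0 0 0.94 1; 0 0 0 0 0 0.94 1; 0 0 0 0 0 0.94 1")

```text
time_s: 5.1
eef_pos: [591.8, -256.3, 243.6]
ee_rot: [0.001, 0.903, 0.43, 0.001]
force: [-0.6, -0.1, -0.1]
grip_width: 0.999
```

```bash
cat >> h.py <<'E'
def plan(x,y,z,yaw):  # yaw of tool y
    from scipy.spatial.transform import Rotation as R
    s=telemetry.sense();q=s['ee_rot'];M=R.from_quat([*q[1:],q[0]])
    T=R.from_matrix(np.array([[-np.sin(yaw-np.pi),np.cos(yaw),0],[np.cos(yaw-np.pi),np.sin(yaw),0],[0,0,-1]]).astype(float))
    d=M.inv().apply(np.array([x,y,z])-s['eef_pos']);w=(M.inv()*T).as_rotvec()
    Y=M.apply([0,1,0])
    print('t',s['time_s'],'pos',s['eef_pos'].round(1),'yaw',np.arctan2(Y[1],Y[0]).round(3),'q',s['joints'].round(2),'F',s['force'].round(1),'tq',s['wrist_torque'].round(2),'g',round(s['grip_width'],3))
    print('shift',(d/120).round(3),'turn',(w/.5).round(3),'det',np.linalg.det(T.as_matrix()).round(2))
E
python3 - <<'E'
from h import *
p=eyes.capture('wrist');save(p,'w2')
plan(602.5,-252.5,64,-0.69)
E
```

```text
Traceback (most recent call last):
  File "h.py", line 25, in plan
    T=R.from_matrix(np.array([[-np.sin(yaw-np.pi),np.cos(yaw),0],[np.cos(yaw-np.pi),np.sin(yaw),0],[0,0,-1]]).astype(float))
  File "scipy/spatial/transform/_rotation.pyx", line 1143, in scipy.spatial.transform._rotation.Rotation.from_matrix
ValueError: Non-positive determinant (left-handed or null coordinate frame) in rotation matrix 0: [[-0.63653718  0.77124601  0.        ]
 [-0.77124601 -0.63653718  0.        ]
 [ 0.          0.         -1.        ]].
```

View pics/w2.png

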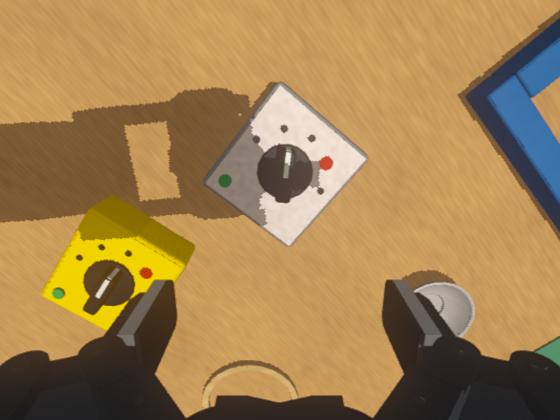

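```bash
sed -i 's/-np.sin(yaw-np.pi)/-np.sin(yaw)/; s/np.cos(yaw-np.pi)/np.cos(yaw)/' h.py
python3 - <<'E'
from h import *
p=eyes.capture('wrist')
x,e=fitbox(p,[(80,256,139),(40,284,128),(0,312,138),(-40,326,163),(-80,320,191)]);print(x,e)
a=atz(p,289,150,85);b=atz(p,283,202,85);print(a,b,np.arctan2(*(a-b)[1::-1]),(a+b)/2)
plan(603,-252.5,64,-0.69)
E
```

```text
[ 6.03146240e+02 -2.52505114e+02  2.03685786e-01] 0.37313851491580863
[ 620.80775083 -235.96640784   85.        ] [ 588.40950515 -268.15340423   85.        ] 0.7821273150023941 [ 604.60862799 -252.05990604   85.        ]
t 5.2 pos [ 591.8 -256.3  243.6] yaw -0.683 q [-0.59  0.58  1.07  0.    1.49  0.09] F [-0.1  0.5  0.5] tq [ 0.01 -0.06 -0.02] g 1.002
shift [0.082 0.05  1.497] turn [ 0.003 -0.002  0.013] det 1.0
```

Request:
drive_tool(series="0.08 0.05 0.3 0 0 0.1 1; 0.08 0.05 0.6 0 0 0.13 1; 0.08 0.05 0.9 0 0 0.13 1; 0.08 0.05 0.95 0 0 0.13 1; 0.08 0.05 0.95 0 0 0.13 1")

```text
time_s: 5.7
eef_pos: [602.7, -252.7, 129.6]
ee_rot: [0.0, 0.916, 0.401, 0.0]
force: [0.6, -0.1, -0.5]
grip_width: 1.0
```

```bash
python3 -c "
from h import *
plan(603,-252.5,64,-0.75)"
```

```text
t 5.7 pos [ 602.7 -252.7  129.6] yaw -0.747 q [-0.58  0.68  1.2   0.    1.26  0.17] F [ 0.6 -0.1 -0.5] tq [-0.01 -0.01  0.01] g 1.0
shift [0.003 0.001 0.547] turn [ 0.001 -0.001  0.007] det 1.0
```

Request:
drive_tool(series="0 0 0.25 0 0 0 1; 0 0 0.45 0 0 0 1; 0 0 0.545 0 0 0 1; 0 0 0.545 0 0 0 1; 0 0 0.545 0 0 0 0; 0 0 0.545 0 0 0 0; 0 0 0.545 0 0 0 0; 0 0 0.545 0 0 0 0; 0 0 0.545 0 0 0 0; 0 0 0.545 0 0 0 0; 0 0 0.545 0 0 0 0; 0 0 0.545 0 0 0 0; 0 0 0.545 0 0 0 0; 0 0 0.545 0 0 0 0", newtons=30)

```text
time_s: 7.1
eef_pos: [602.0, -252.3, 64.7]
ee_rot: [-0.001, 0.916, 0.401, -0.0]
force: [-6.3, 2.4, 4.4]
grip_width: 0.156
```

```bash
python3 -c "
from h import *
plan(603,-252.5,64,-0.75)"
```

```text
t 7.1 pos [ 602.  -252.3   64.7] yaw -0.746 q [-0.58  0.75  1.26  0.    1.14  0.17] F [-6.3  2.4  4.4] tq [0.47 0.94 0.02] g 0.156
shift [0.004 0.007 0.006] turn [-0.003 -0.     0.007] det 1.0
```

Request:
drive_tool(series="0 0 0 0 0 0.2 0; 0 0 0 0 0 0.4 0; 0 0 0 0 0 0.6 0; 0 0 0 0 0 0.8 0; 0 0 0 0 0 0.9 0; 0 0 0 0 0 0.9 0")

```text
time_s: 7.7
eef_pos: [601.8, -252.0, 64.7]
ee_rot: [-0.001, 0.983, 0.186, -0.001]
force: [-3.0, 2.6, 1.8]
grip_width: 0.159
```

Request:
drive_tool(series="0 0 0 0 0 0.2 0; 0 0 0 0 0 0.4 0; 0 0 0 0 0 0.6 0; 0 0 0 0 0 0.8 0; 0 0 0 0 0 0.9 0; 0 0 0 0 0 0.9 0")

```text
time_s: 8.3
eef_pos: [601.7, -251.7, 64.8]
ee_rot: [-0.001, 0.999, -0.037, -0.001]
force: [-3.1, 2.7, 1.3]
grip_width: 0.152
```

```bash
python3 -c "
from h import *
plan(603,-252.5,64.5,-2.08)"
```

```text
t 8.3 pos [ 601.7 -251.7   64.8] yaw -1.646 q [-0.58  0.75  1.26  0.    1.14  1.07] F [-3.1  2.7  1.3] tq [0.31 0.2  0.02] g 0.152
shift [0.012 0.006 0.002] turn [-0.003  0.006  0.869] det 1.0
```

Finish the turn, hold, release, and lift.

Request:
drive_tool(series="0 0 0 0 0 0.2 0; 0 0 0 0 0 0.4 0; 0 0 0 0 0 0.6 0; 0 0 0 0 0 0.8 0; 0 0 0 0 0 0.88 0; 0 0 0 0 0 0.88 0; 0 0 0 0 0 0.88 0; 0 0 0 0 0 0.88 1; 0 0 0 0 0 0.88 1; 0 0 0 0 0 0.88 1; 0 0 0 0 0 0.88 1; 0 0 0 0 0 0.88 1; 0 0 0 0 0 0.88 1")

```text
time_s: 9.6
eef_pos: [601.7, -251.7, 64.8]
ee_rot: [-0.001, 0.967, -0.255, -0.001]
force: [0.4, 0.4, -0.2]
grip_width: 0.997
```

Request:
drive_tool(series="0 0 -0.3 0 0 0 1; 0 0 -0.6 0 0 0 1; 0 0 -1 0 0 0 1; 0 0 -1 0 0 0 1")

```text
time_s: 10.0
eef_pos: [604.0, -253.2, 192.1]
ee_rot: [0.001, 0.967, -0.254, 0.004]
force: [0.1, 0.6, 0.4]
grip_width: 0.998
```

Request:
drive_tool(series="0 0 -0.3 0 0 0 1; 0 0 -0.5 0 0 0 1; 0 0 -0.5 0 0 0 1")

```text
time_s: 10.3
eef_pos: [604.5, -253.5, 255.9]
ee_rot: [0.002, 0.967, -0.254, 0.008]
force: [-0.1, 0.4, -0.0]
grip_width: 1.002
```

```bash
python3 -c "
from h import *
plan(553,262,240,-0.2)
p=eyes.capture('wrist');cv2.imwrite('pics/w3.png',cv2.cvtColor(p['frame'],4)[50:270,150:430])"
```

```text
t 10.3 pos [ 604.5 -253.5  255.9] yaw -2.085 q [-0.58  0.59  1.02  0.    1.52  1.51] F [-0.1  0.4 -0. ] tq [-0.   -0.02 -0.03] g 1.002
shift [-2.488 -3.529  0.091] turn [ 0.031 -0.021 -3.77 ] det 1.0
```

View pics/w3.png

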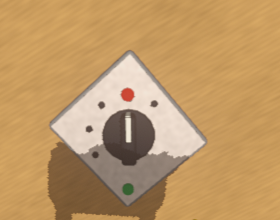

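Request:
drive_tool(series="-0.2 -0.3 0 0 0 0 1; -0.4 -0.6 0 0 0 0 1; -0.62 -0.88 0 0 0 0 1; -0.62 -0.88 0 0 0 0 1")

```text
time_s: 10.75
eef_pos: [590.3, -120.0, 251.2]
ee_rot: [0.001, 0.968, -0.252, 0.004]
force: [-0.4, 0.2, 0.3]
grip_width: 0.998
```

Request:
drive_tool(series="-0.2 -0.3 0 0 0 0 1; -0.4 -0.6 0 0 0 0 1; -0.62 -0.88 0 0 0 0 1; -0.62 -0.88 0 0 0 0 1")

```text
time_s: 11.15
eef_pos: [575.9, 12.4, 249.4]
ee_rot: [0.001, 0.968, -0.25, 0.003]
force: [0.3, -0.6, 1.0]
grip_width: 1.001
```

Request:
drive_tool(series="-0.2 -0.3 0 0 0 0 1; -0.4 -0.6 0 0 0 0 1; -0.62 -0.88 0 0 0 0 1; -0.62 -0.88 0 0 0 0 1")

```text
time_s: 11.55
eef_pos: [560.9, 144.2, 247.7]
ee_rot: [0.0, 0.969, -0.248, 0.002]
force: [0.1, -1.3, -0.2]
grip_width: 1.001
```

Request:
drive_tool(series="-0.2 -0.3 0 0 0 0 1; -0.4 -0.6 0 0 0 0 1; -0.62 -0.88 0 0 0 0 1; -0.62 -0.88 0 0 0 0 1")

```text
time_s: 11.95
eef_pos: [545.5, 275.5, 245.7]
ee_rot: [0.001, 0.969, -0.246, 0.001]
force: [-0.3, -0.4, 0.1]
grip_width: 1.001
```

Request:
drive_tool(series="0 0 0 0 0 -0.3 1; 0 0 0 0 0 -0.6 1; 0 0 0 0 0 -0.9 1; 0 0 0 0 0 -0.9 1")

```text
time_s: 12.35
eef_pos: [546.1, 273.9, 244.7]
ee_rot: [0.001, 1.0, -0.024, 0.0]
force: [0.8, 0.8, 0.0]
grip_width: 0.997
```

Request:
drive_tool(series="0 0 0 0 0 -0.3 1; 0 0 0 0 0 -0.6 1; 0 0 0 0 0 -0.9 1; 0 0 0 0 0 -0.9 1")

```text
time_s: 12.75
eef_pos: [546.5, 272.9, 244.1]
ee_rot: [0.002, 0.98, 0.198, -0.0]
force: [0.2, -0.1, -0.3]
grip_width: 1.0
```

Request:
drive_tool(series="0 0 0 0 0 -0.3 1; 0 0 0 0 0 -0.6 1; 0 0 0 0 0 -0.9 1; 0 0 0 0 0 -0.9 1")

```text
time_s: 13.15
eef_pos: [546.8, 272.2, 243.7]
ee_rot: [0.001, 0.912, 0.41, -0.001]
force: [0.2, 0.6, 0.8]
grip_width: 0.999
```

```bash
python3 -c "
from h import *
plan(553,262,240,-0.27)"
```

```text
t 13.15 pos [546.8 272.2 243.7] yaw -0.727 q [ 0.27  0.5   1.19 -0.    1.45  1.  ] F [0.2 0.6 0.8] tq [ 0.04 -0.03 -0.01] g 0.999
shift [-0.029  0.095  0.031] turn [ 0.002  0.007 -0.913] det 1.0
```

Request:
drive_tool(series="-0.03 0.1 0 0 0 -0.3 1; -0.03 0.1 0 0 0 -0.6 1; -0.03 0.1 0 0 0 -0.91 1; -0.03 0.1 0 0 0 -0.91 1; -0.03 0.1 0 0 0 -0.91 1")

```text
time_s: 13.65
eef_pos: [553.4, 261.3, 243.6]
ee_rot: [0.001, 0.799, 0.601, -0.001]
force: [-0.9, 0.2, -0.5]
grip_width: 0.998
```

```bash
python3 -c "
from h import *
p=eyes.capture('wrist');save(p,'w4')
plan(553,262,240,-0.27)
print(proj(p,(553,262,105)))"
```

```text
t 13.7 pos [553.4 261.4 243.6] yaw -0.279 q [ 0.25  0.5   1.19 -0.    1.45  0.53] F [-0.6 -0.9  0.2] tq [-0.02  0.01  0.01] g 1.001
shift [ 0.004 -0.004  0.03 ] turn [ 0.001  0.007 -0.017] det 1.0
(np.float64(277.10661628782293), np.float64(193.98083071640522))
```

View pics/w4.png

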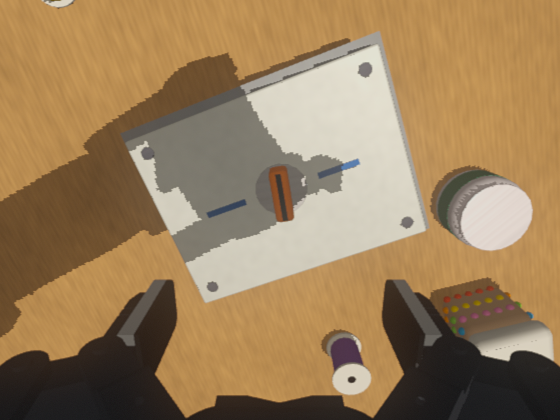

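```bash
python3 -c "
from h import *
p=eyes.capture('wrist')
A=lambda u,v,z:atz(p,u,v,z)[:2]
S=[A(*q,105) for q in((148,153),(365,69),(407,222),(213,287))]
print(np.mean(S,0),A(281,189,108.5),A(281,195,130.5))
for a,b,z in(((207,215),(359,161),105),((278,175),(285,220),130.5)):
  d=A(*a,z)-A(*b,z);print(np.linalg.norm(d),np.arctan2(d[1],d[0]))
d=S[0]-S[1];e=S[3]-S[2];print(np.arctan2(d[1],d[0]),np.arctan2(e[1],e[0]),(A(207,215,105)+A(359,161,105))/2)
print([np.linalg.norm(S[i]-S[i-1]) for i in range(4)])
"
```

```text
[557.66855273 265.34867748] [557.38930522 266.14235971] [557.63605141 267.52721622]
130.5555813983088 -3.068099641147286
35.13816350850134 1.442526932836314
-3.064949857817766 -3.0640643594871975 [557.3366062  265.46198641]
[np.float64(126.84680686637186), np.float64(175.9212651434509), np.float64(126.69035643994785), np.float64(176.2369622195829)]
```

```bash
python3 -c "
from h import *
plan(557.5,265.7,111.5,-0.13)"
```

```text
t 13.75 pos [553.4 261.5 243.7] yaw -0.277 q [ 0.25  0.5   1.19 -0.    1.45  0.53] F [ 0.  -0.3  0.6] tq [ 0.04  0.01 -0.02] g 0.997
shift [0.047 0.023 1.101] turn [ 0.     0.007 -0.294] det 1.0
```

Request:
drive_tool(series="0.05 0.02 0.2 0 0 -0.29 1; 0.05 0.02 0.5 0 0 -0.29 1; 0.05 0.02 0.8 0 0 -0.29 1; 0.05 0.02 0.8 0 0 -0.29 1")

```text
time_s: 14.15
eef_pos: [555.1, 265.6, 143.1]
ee_rot: [-0.001, 0.753, 0.658, -0.005]
force: [-0.6, 0.2, -0.6]
grip_width: 1.001
```

```bash
python3 -c "
from h import *
plan(557.5,265.7,111.5,-0.13)"
```

```text
t 14.15 pos [555.1 265.6 143.1] yaw -0.136 q [ 0.26  0.59  1.31 -0.    1.25  0.39] F [-0.6  0.2 -0.6] tq [0.07 0.05 0.  ] g 1.001
shift [0.005 0.022 0.263] turn [-0.017  0.014 -0.011] det 1.0
```

Request:
drive_tool(series="0 0.02 0.1 0 0 0 1; 0 0.02 0.2 0 0 0 1; 0 0.02 0.26 0 0 0 1; 0 0.02 0.26 0 0 0 1; 0 0.02 0.26 0 0 0 0; 0 0.02 0.26 0 0 0 0; 0 0.02 0.26 0 0 0 0; 0 0.02 0.26 0 0 0 0; 0 0.02 0.26 0 0 0 0; 0 0.02 0.26 0 0 0 0; 0 0.02 0.26 0 0 0 0; 0 0.02 0.26 0 0 0 0; 0 0.02 0.26 0 0 0 0; 0 0.02 0.26 0 0 0 0")

```text
time_s: 15.55
eef_pos: [556.6, 265.3, 111.8]
ee_rot: [-0.001, 0.753, 0.658, -0.006]
force: [-5.4, 0.2, 0.7]
grip_width: 0.154
```

```bash
python3 -c "
from h import *
plan(557.5,265.7,111.5,-1.496)"
```

```text
t 15.55 pos [556.6 265.3 111.8] yaw -0.135 q [ 0.26  0.63  1.34 -0.    1.19  0.39] F [-5.4  0.2  0.7] tq [0.11 0.66 0.03] g 0.154
shift [0.004 0.007 0.003] turn [-0.006  0.025  2.721] det 1.0
```

Request:
drive_tool(series="0 0 0 0 0 0.2 0; 0 0 0 0 0 0.4 0; 0 0 0 0 0 0.6 0; 0 0 0 0 0 0.8 0; 0 0 0 0 0 0.91 0; 0 0 0 0 0 0.91 0")

```text
time_s: 16.15
eef_pos: [556.1, 265.5, 111.8]
ee_rot: [-0.0, 0.883, 0.47, -0.007]
force: [-5.8, 1.2, 1.5]
grip_width: 0.151
```

Request:
drive_tool(series="0 0 0 0 0 0.2 0; 0 0 0 0 0 0.4 0; 0 0 0 0 0 0.6 0; 0 0 0 0 0 0.8 0; 0 0 0 0 0 0.91 0; 0 0 0 0 0 0.91 0")

```text
time_s: 16.75
eef_pos: [555.7, 265.8, 111.9]
ee_rot: [0.001, 0.966, 0.259, -0.007]
force: [-5.4, 1.6, 2.0]
grip_width: 0.156
```

```bash
python3 -c "
from h import *
plan(557.5,265.7,111.5,-1.496)"
```

```text
t 16.75 pos [555.7 265.8 111.9] yaw -1.047 q [ 0.26  0.63  1.34 -0.    1.19  1.31] F [-5.4  1.6  2. ] tq [ 0.34  0.59 -0.02] g 0.156
shift [0.012 0.008 0.003] turn [0.003 0.027 0.897] det 1.0
```

Finish the turn, release gently, rise and look.

Request:
drive_tool(series="0 0 0 0 0 0.2 0; 0 0 0 0 0 0.4 0; 0 0 0 0 0 0.6 0; 0 0 0 0 0 0.8 0; 0 0 0 0 0 0.9 0; 0 0 0 0 0 0.9 0; 0 0 0 0 0 0.9 0; 0 0 0 0 0 0.9 1; 0 0 0 0 0 0.9 1; 0 0 0 0 0 0.9 1; 0 0 0 0 0 0.9 1; 0 0 0 0 0 0.9 1; 0 0 0 0 0 0.9 1; 0 0 0 0 0 0.9 1")

```text
time_s: 18.15
eef_pos: [555.7, 265.8, 111.9]
ee_rot: [0.002, 0.999, 0.037, -0.006]
force: [1.0, 0.0, -0.8]
grip_width: 0.999
```

Request:
drive_tool(series="0 0 -0.3 0 0 0 1; 0 0 -0.6 0 0 0 1; 0 0 -0.8 0 0 0 1; 0 0 -0.8 0 0 0 1")

```text
time_s: 18.55
eef_pos: [558.2, 266.7, 211.7]
ee_rot: [0.002, 0.999, 0.037, -0.003]
force: [0.3, -0.3, -0.5]
grip_width: 1.0
```

```bash
python3 -c "
from h import *
p=eyes.capture('wrist');save(p,'w5')
plan(557.5,265.7,111.5,-1.496)"
```

```text
t 18.6 pos [557.4 266.5 209.2] yaw -1.497 q [ 0.26  0.54  1.22 -0.    1.39  1.75] F [ 0.2  0.3 -0. ] tq [ 0.02 -0.02 -0.03] g 0.998
shift [0.008 0.003 0.814] turn [ 0.008  0.02  -0.002] det 1.0
```

View pics/w5.png

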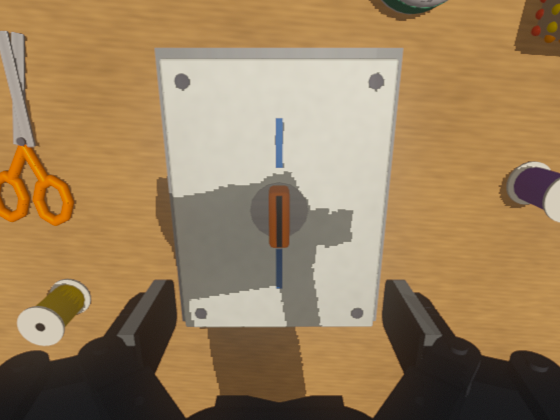

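Request:
drive_tool(series="0.01 0.2 0.2 0 0 0 0; 0.01 0.38 0.4 0 0 0 0; 0.01 0.38 0.6 0 0 0 0; 0.01 0.38 0.7 0 0 0 0; 0.01 0.38 0.7 0 0 0 0; 0.01 0.38 0.7 0 0 0 0; 0.01 0.38 0.7 0 0 0 0; 0.01 0.38 0.7 0 0 0 0; 0.01 0.38 0.7 0 0 0 0; 0.01 0.38 0.7 0 0 0 0; 0.01 0.38 0.7 0 0 0 0")

```text
time_s: 19.7
eef_pos: [561.2, 220.7, 125.5]
ee_rot: [0.002, 0.999, 0.037, -0.005]
force: [0.3, -0.7, -0.5]
grip_width: 0.001
```

```bash
python3 -c "
from h import *
plan(560.5,220,93,-1.496)"
```

```text
t 19.7 pos [561.2 220.7 125.5] yaw -1.497 q [ 0.18  0.58  1.38 -0.    1.19  1.68] F [ 0.3 -0.7 -0.5] tq [-0.01  0.05 -0.03] g 0.001
shift [-0.003  0.004  0.271] turn [ 0.008  0.02  -0.002] det 1.0
```

Press slowly.

Request:
drive_tool(series="0 0 0.1 0 0 0 0; 0 0 0.15 0 0 0 0; 0 0 0.17 0 0 0 0; 0 0 0.19 0 0 0 0; 0 0 0.21 0 0 0 0; 0 0 0.23 0 0 0 0; 0 0 0.25 0 0 0 0; 0 0 0.265 0 0 0 0; 0 0 0.28 0 0 0 0; 0 0 0.28 0 0 0 0; 0 0 0.28 0 0 0 0")

```text
time_s: 20.8
eef_pos: [560.7, 220.6, 93.0]
ee_rot: [0.002, 0.999, 0.037, -0.005]
force: [-7.0, -1.3, 12.2]
grip_width: -0.002
```

Request:
drive_tool(series="0 0 0.01 0 0 0 0; 0 0 0.02 0 0 0 0; 0 0 0.025 0 0 0 0; 0 0 0.025 0 0 0 0; 0 0 0.025 0 0 0 0")

```text
time_s: 21.3
eef_pos: [560.8, 220.6, 92.9]
ee_rot: [0.002, 0.999, 0.037, -0.004]
force: [-12.5, -4.1, 24.1]
grip_width: 0.001
```

```bash
python3 -c "
from h import *
plan(560.5,220,93,-1.496)
a=eyes.capture('scene');t=eyes.capture('top');w=eyes.capture('wrist')
im=[cv2.resize(cv2.cvtColor(x['frame'],4)[r0:r1,c0:c1],(400,300),interpolation=2) for x,r0,r1,c0,c1 in((a,180,300,300,460),(t,150,300,150,350),(w,0,420,0,560),(a,140,260,150,310))]
cv2.imwrite('pics/f.png',np.vstack([np.hstack(im[:2]),np.hstack(im[2:])]))
plan(560.5,220,93,-1.496)"
```

```text
t 21.3 pos [560.8 220.6  92.9] yaw -1.497 q [ 0.18  0.62  1.41 -0.    1.12  1.68] F [-12.5  -4.1  24.1] tq [-0.61  2.11  0.  ] g 0.001
shift [-0.003  0.005 -0.001] turn [ 0.008  0.016 -0.001] det 1.0
t 21.45 pos [560.8 220.6  93. ] yaw -1.497 q [ 0.18  0.62  1.41 -0.    1.12  1.68] F [-12.7  -3.9  24.2] tq [-0.64  2.09 -0.03] g 0.003
shift [-0.003  0.005 -0.   ] turn [ 0.008  0.016 -0.001] det 1.0
```

View pics/f.png

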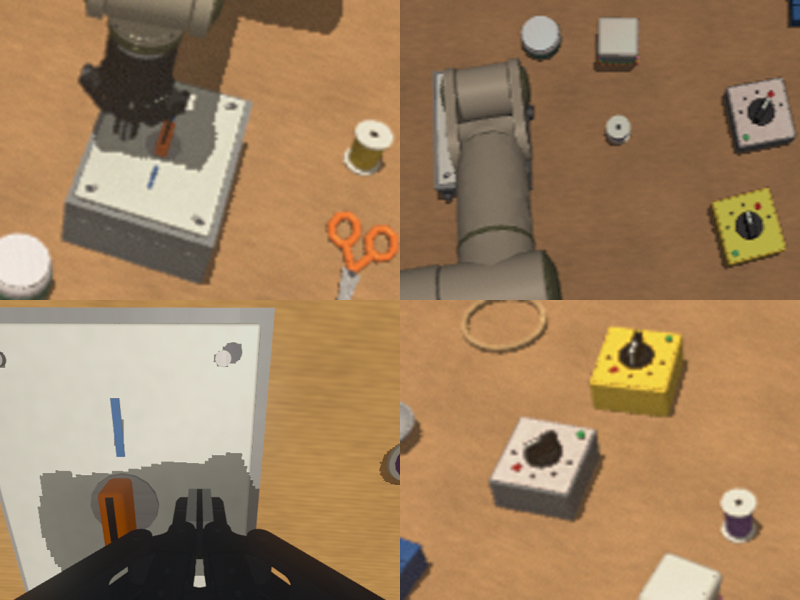

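```bash
python3 -c "
from h import *
print(ctrl.finish_job())"
```

```text
the job is handed in; nothing more can be done
None
```

The job was handed in at 21.5 s of the 64 s allowed, with the fingers still pressing the cover. No verdict came back.

- **Knob:** I turned the black knob from its 0.7 click to the red dot. In the wrist picture after release, and in the last top view, its pointer is at the red dot.
- **Fastener:** I then turned the orange wing about 1.36 rad and let go. The wrist picture showed its black slot in line with both blue marks, and it still looked so in the last picture.
- **Cover:** I pressed it down with the shut fingers about 45 mm to the side of the fastener. The fingertips stopped at z = 93 mm, the height given for fully down. Commanding 3 mm more raised the push from 12 N to 24 N without moving the cover, so it is on the firm stop. The 24 N is well above the 9 N of the springs and below the 40 N limit.
- **Other things:** Nothing else was touched. In the last pictures the neighbouring things, including the yellow look-alike, looked undisturbed.

**Disagreements:**
- My first position estimates from the fixed cameras were about 5 mm off the close-up wrist views, so I acted on the wrist views.
- The fingers also show a sideways force of about 13 N while pressing.

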